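# Slide the drilled plate out over the end of the ledge

### The arm

A 6-joint arm with a two-finger parallel gripper is mounted at the origin on the work surface. World frame = base frame: x ahead of the robot, y to its left, z up, the work surface at z = 0. Lengths are in mm, angles in rad, forces in N, time in s.
With the tool pointing down it reaches from about 325 to 750 mm from the base axis. Payload 7.6 kg.
Tool frame: the origin (TCP) lies at the very end of the fingers, on their centre line; the grasp point (between the pads) lies 19 mm behind it (ctrl.grasp_offset is the distance from the TCP to the grasp point, in mm); z points along the fingers, y is the line along which they close (so a half turn about z gives the same grasp; the last joint's range is limited). The gripper opens to 85 mm and grips with 20 to 120 N. Pads are 22 mm wide; open, the fingers measure 114 mm over their backs; the gripper's body (76 mm by 85 mm) begins 54 mm behind the grasp point. The pads swing forward as they close: fully open they stand 13 mm farther back than shut.
Start: joints at [-1.289, 0.052, 1.401, -0, 1.689, -0.07], TCP at [180.934, -492.858, 231.323] pointing down, gripper open.
Joint ranges: [-2.9, 2.9], [-0.91, 2.17], [0.12, 2.37], [-1.06, 4.2], [0.26, 2.73], [-2.93, 2.93]. Speed limits (rad/s): [2.57, 2.57, 3.01, 3.14, 3.14, 3.14].

### API

Orientations are given as a unit quaternion [w, x, y, z].
In Python, from cell import readout, snapshot, camera_info, finish_job, ctrl gives the robot as it stands.
- The arm moves only by the tool move_arm, never from a script. Its argument "deltas" is a list of rows, each an object with "xyz": the shift along the tool's x, y, z scaled (see below), a list of three; "angular": the turn, a rotation vector about the tool's x, y, z scaled (see below), a list of three. In form: [{"xyz": [dx, dy, dz], "angular": [rx, ry, rz]}, ...]. A call has 1 to 12 rows; each row is the pose to reach, as a shift and turn from the pose commanded when the call began, along the tool's axes at that moment, turning the shorter way round; what a row does not reach only later rows make up. The controller multiplies each number of a shift by 0.08 m and each number of a turn by 180 degrees. A row lasts 1/10 s, in which the tool goes at most 50 mm and 8.59 degrees, less where a joint would pass 70% of its speed; a pose out of reach is approached as far as the arm can. A call with a number of a shift or a turn outside -1 to 1 is refused whole. A call with a gripper value outside its range is refused whole. "jaw" is the closure, from 0 (fully open) to 1 (shut), set as the call begins (left out, the last holds). The fingers move at their own pace and stop on an object; "force" is the grip in N (left out, the last holds). Time passes only in rows, so rows that repeat a pose let the fingers close. It gives the time, the measured TCP pose, the force, the opening and the grip force at its end, in the units of the state.
- readout.state(): the state, without advancing time (a new reading comes with each control period).
- snapshot(name): name is "scene" or "top" or "wrist"; returns the picture (480x640x3 uint8, red, green, blue); there is no depth.
- camera_info(name): a dict with "vertical_fov" (degrees; the focal length in pixels is half the picture's height over the tangent of half this angle, whatever the lens; pixels are square), "cx", "cy" (the principal point, pixels), "k1" (the pictures are not rectified: a ray, as slopes to the right and down, at radius r is drawn at 1 + k1 r^2 times it, then the intrinsics apply), "pose" (4x4, takes a point from camera to world coordinates); the wrist camera has in their place "tool_from_camera" (4x4, takes a point from camera to tool coordinates, whose origin is the TCP and whose axes are the flange's). Camera axes: x right, y down, z forward; pixel columns grow to the right and rows downward; lengths in mm; the calibration is good to about 2 mm. A picture is of the moment at which its call begins: read the wrist's pose just before it. camera_info takes no time and is no camera call.
- finish_job(): hands the job in; it is judged then, once.
The state is a dict: "t": time; "q": joint angles; "joint_vel": joint speeds; "joint_efforts": joint torques, N m; "ee_pos": TCP position; "ee_rot": TCP orientation; "ft_force": force on the tool from outside, world axes, zero at the start; "torque": the same for the moment, N m; "width": opening from 0.0 (shut) to 1.0 (fully open); "grip_force": force on a finger pad.
Only numpy, scipy, OpenCV 4.12 (cv2) and the standard library are available. Lean on these libraries where they do the work, as an engineer would, in place of code of your own. Each camera call takes 0.05 s, during which the arm holds its last target. There are 200 camera calls.

### The job

On the wooden ledge lie a rectangular drilled aluminium plate and a round steel flange, one on each side of the middle rib. Push the rectangular plate along the ledge with the fingertips until the pair of holes at its front end is wholly out past the ledge's open end (the end without the upright board), so that it can later be taken by its edge, but with no more than a third of its length hanging out. It must be left lying flat and straight along the ledge on its own side of the rib, not sticking out over the ledge's long side; never grip and lift it or tip it, and leave the flange and everything else on the bench where it is.

Things in the scene. Friction and masses are not known exactly. Their poses are not given: they have to be found in the camera images.
- ledge: Fixed wooden ledge standing on the bench, 230 mm (its x) by 460 mm (its y), flat top 60 mm above the bench. Origin: centre of its underside. Its long direction is its own y, mostly across in front of the robot. The open end is at its y = +230 mm; an upright end board 12 mm thick rises 25 mm above the top at its y from -230 to -242 mm. A rib 6 mm wide and 6 mm high runs along the middle of the top (its x = 0), leaving a lane 112 mm wide on each side.
- ledge_end (a point): Middle of the top edge of the ledge's open end, at ledge x = 0, y = +230 mm, 60 mm above the bench; axes as the ledge's.
- plate_center (a point): Centre, half-way up, of the loose drilled aluminium plate, 64 mm (its x) by 130 mm (its y) by 6 mm thick, about 0.1 to 0.2 kg, lying flat on the ledge in one of the two lanes, its y roughly along the ledge's y. It has four through-holes of 9 mm, each 15 mm from the nearer end and 18 mm either side of the middle line. Its front end (y = +65 mm) looks to the ledge's open end; its rear end (y = -65 mm) has at least 50 mm of free ledge behind it. Slides with ordinary friction.
- hole_a (a point): Centre of one front hole, on the plate's top face: plate x = -18 mm, y = +50 mm (15 mm behind the front edge). Hole diameter 9 mm.
- hole_b (a point): Centre of the other front hole, on the plate's top face: plate x = +18 mm, y = +50 mm.
- flange: Loose round steel flange, a flat ring 72 mm across with a 26 mm bore, 10 mm high, lying in the other lane; leave alone. Origin: centre of its underside.
- catch_tray: Fixed black open tray, 170 by 100 mm, 30 mm high, on the bench just beyond the ledge's open end, below the overhanging plate. Origin: centre of its underside.
- jar: Loose glass jar with a steel cap, 64 mm across, 85 mm high, on the bench; leave alone. Origin: centre of its underside.
- mug: Loose white mug, 80 mm across, 92 mm high; leave alone. Origin: centre of its underside.
- wrench: Loose steel wrench lying on the bench; leave alone.
- screwdriver: Loose screwdriver with a red handle lying on the bench; leave alone.
- block: Loose steel block 50 by 75 by 25 mm lying on the bench; leave alone. Origin: centre of its underside.
- spacer: Loose upright brass spacer, 28 mm across, 40 mm high; leave alone. Origin: centre of its underside.
- plate: The same drilled plate; origin: centre of its underside, 3 mm below plate_center, same axes.
Things that resemble listed ones, but are neither listed nor needed, are in the scene too. There is more than one size of the plate; the job needs the smallest.

How it is judged:
By the outcome, as a careful person would: the job done as asked, in the order asked, and still so for the second after the job is handed in, with the robot touching nothing.
It also fails if it takes over 45 s, if anything falls off the work surface, if the arm or the gripper's body presses on something with over 40 N, if the wrist force passes 120 N, or if a joint passes its speed limit or range.

## Working session

There is one attempt and no reset: what is moved stays moved. The work goes in short steps, Python scripts to look and compute and a tool call to move; the robot and the scene stay as the last step left them, time stands still between calls to the robot, and variables do not carry over. Pictures are saved under pics/ and viewed, at most 10 in all, crops included, and the job is handed in when it is done.

Besides the shell and the picture viewer there is one more tool, called after "Emit:" by a JSON object that holds its "name" and its "arguments", one argument or row to a line. move_arm: Moves the arm, as the interface text tells. Its arguments: {"type":"object","properties":{"deltas":{"type":"array"},"jaw":{"type":"number"},"force":{"type":"number"}},"required":["deltas"]}

```bash
mkdir -p pics; ls
python3 - <<'E'
from cell import readout, snapshot, camera_info
import cv2
s=readout.state();print(s['t'],s['ee_pos'],s['ee_rot'])
for n in('top','scene'):
    cv2.imwrite(f'pics/{n}0.png',snapshot(n)[:,:,::-1]);print(camera_info(n))
print(camera_info('wrist'))
E
```

```text
pics
0.0 [ 180.83210815 -492.56008679  230.47024736] [-7.64608648e-04  9.84572719e-01  1.74974199e-01 -8.12276684e-05]
{'vertical_fov': 49.47576731513642, 'cx': 322.47481359848507, 'cy': 242.846743376811, 'k1': -0.1337330509155539, 'pose': array([[ 1.43909853e-02, -9.82827493e-01,  1.83964722e-01,
         1.94964452e+02],
       [-9.99823486e-01, -1.19217621e-02,  1.45213142e-02,
        -1.43064834e+01],
       [-1.20787632e-02, -1.84141226e-01, -9.82825576e-01,
         1.46998828e+03],
       [ 0.00000000e+00,  0.00000000e+00,  0.00000000e+00,
         1.00000000e+00]])}
{'vertical_fov': 53.925454298545176, 'cx': 315.94461628915576, 'cy': 242.87599774315095, 'k1': -0.06790838245831722, 'pose': array([[ 6.54209162e-01,  4.84692672e-01, -5.80588827e-01,
         1.11332021e+03],
       [ 7.55954531e-01, -3.95404275e-01,  5.21716595e-01,
        -6.10760101e+02],
       [ 2.33049065e-02, -7.80210531e-01, -6.25082721e-01,
         7.83896488e+02],
       [ 0.00000000e+00,  0.00000000e+00,  0.00000000e+00,
         1.00000000e+00]])}
{'vertical_fov': 58.79037906897991, 'cx': 320.34654089622194, 'cy': 237.51038202123254, 'k1': -0.07905203893131217, 'tool_from_camera': array([[-3.34282003e-04, -9.65039141e-01, -2.62105600e-01,
         6.67754369e+01],
       [ 9.99999828e-01, -1.96128112e-04, -5.53252738e-04,
        -2.48134952e-01],
       [ 4.82504271e-04, -2.62105739e-01,  9.65039040e-01,
        -1.42532003e+02],
       [ 0.00000000e+00,  0.00000000e+00,  0.00000000e+00,
         1.00000000e+00]])}
```

View pics/top0.png

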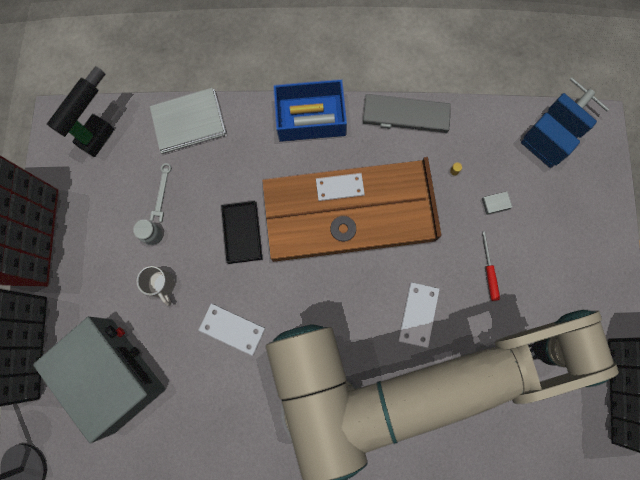

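View pics/scene0.png

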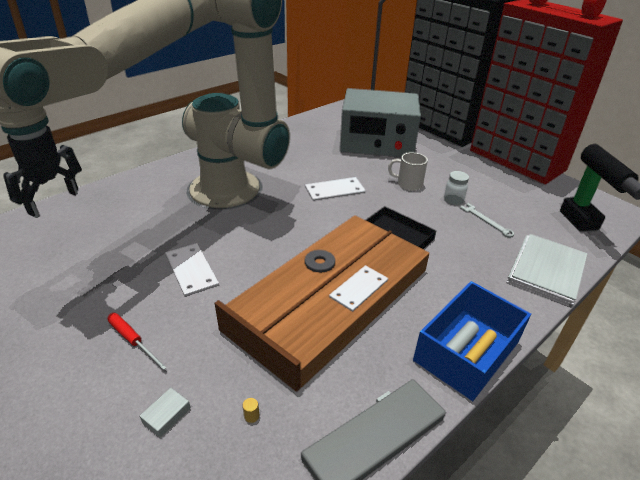

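The top view shows the plate in the far lane at about (340,187), the flange in the near lane at (343,228), the ledge's open end on the left (x about 265) next to the tray, and the end board on the right.

```bash
cat > h.py <<'E'
import numpy as np, cv2
from cell import readout, snapshot, camera_info
from scipy.spatial.transform import Rotation as R
def K(c): f=240/np.tan(np.radians(c['vertical_fov'])/2); return np.array([[f,0,c['cx']],[0,f,c['cy']],[0,0,1]])
def cast(c,P,px,z):
    d=cv2.undistortPoints(np.float64(px).reshape(-1,1,2),K(c),np.array([c['k1'],0,0,0.]),None).reshape(-1,2)
    r=np.c_[d,np.ones(len(d))]@P[:3,:3].T; o=P[:3,3]
    return (o+r*((z-o[2])/r[:,2])[:,None])[:,:2]
def project(c,P,X):
    q=(np.atleast_2d(X)-P[:3,3])@P[:3,:3]
    return cv2.projectPoints(q,np.zeros(3),np.zeros(3),K(c),np.array([c['k1'],0,0,0.]))[0].reshape(-1,2)
def rot(s): w,x,y,z=s['ee_rot']; return R.from_quat([x,y,z,w]).as_matrix()
def wristP(s):
    T=np.eye(4);T[:3,:3]=rot(s);T[:3,3]=s['ee_pos'];return T@camera_info('wrist')['tool_from_camera']
def plate_px(im,seed):
    hsv=cv2.cvtColor(im,cv2.COLOR_RGB2HSV)
    m=((hsv[...,1]<60)&(hsv[...,2]>130)).astype(np.uint8)
    cs=[k for k in cv2.findContours(m,cv2.RETR_EXTERNAL,cv2.CHAIN_APPROX_NONE)[0] if cv2.contourArea(k)>300]
    return max(cs,key=lambda k:cv2.pointPolygonTest(k,seed,True))[:,0]
def plate_fit(c,P,im,seed,z=66):
    w=cast(c,P,plate_px(im,seed),z).astype(np.float32)
    (cx,cy),(a,b),_=r=cv2.minAreaRect(w); B=cv2.boxPoints(r)
    e=max([B[1]-B[0],B[2]-B[1]],key=np.linalg.norm); e=e*np.sign(e[1])
    return np.array([cx,cy]),sorted((a,b)),np.arctan2(-e[0],e[1])  # yaw of plate y vs world y
E
python3 - <<'E'
from h import *
c=camera_info('top');P=c['pose'];im=cv2.imread('pics/top0.png')[:,:,::-1].copy()
print(plate_fit(c,P,im,(330,187)))
hsv=cv2.cvtColor(im,cv2.COLOR_RGB2HSV)
m=((hsv[...,0]<18)&(hsv[...,1]>100)&(hsv[...,2]>95)).astype(np.uint8)
m=cv2.morphologyEx(m,cv2.MORPH_OPEN,np.ones((3,3)))
m[:140]=0;m[:,470:]=0
k=max(cv2.findContours(cv2.morphologyEx(m,cv2.MORPH_CLOSE,np.ones((9,9))),cv2.RETR_EXTERNAL,cv2.CHAIN_APPROX_NONE)[0],key=cv2.contourArea)
w=cast(c,P,k[:,0],60).astype(np.float32);r=cv2.minAreaRect(w);print(r,cv2.boxPoints(r))
print(cv2.approxPolyDP(k,5,True)[:,0].tolist())
v=im.copy()[130:280,210:460,::-1].copy();cv2.drawContours(v,[k-np.array([210,130])],-1,(0,255,0),1)
cv2.imwrite('pics/l.png',cv2.resize(v,None,fx=3,fy=3))
E
```

```text
(array([619.78094482, -39.32196808]), [65.84793853759766, 130.4763946533203], np.float32(0.14123271))
((557.767578125, -61.92201232910156), (229.5621337890625, 457.6095886230469), 7.937924385070801) [[ 412.48834  148.83914]
 [ 475.68427 -304.38574]
 [ 703.0468  -272.68317]
 [ 639.8509   180.54172]]
[[421, 161], [263, 180], [271, 258], [433, 238]]
```

View pics/l.png

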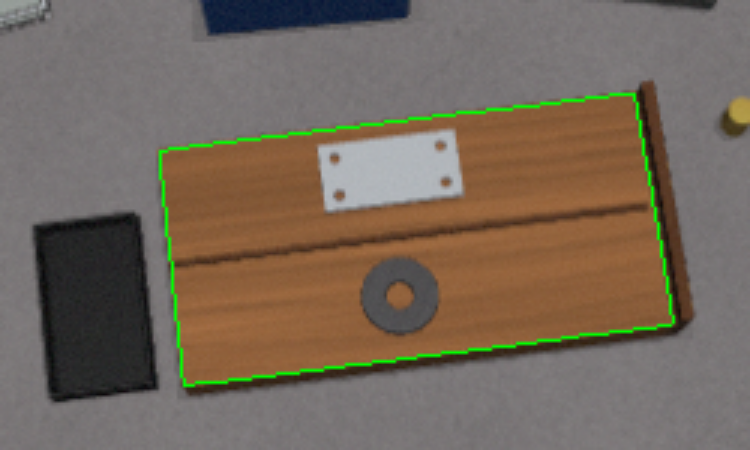

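The contour fits the ledge top. In ledge axes the plate centre is at about (64, 14) mm, it lies straight, and it needs about 182 mm of push. I'll go above the spot behind its rear end, with the fingers half open across the push direction.

Emit:
{"name": "move_arm", "arguments": {
  "deltas": [
    {"xyz": [1, -0.36, 0], "angular": [0, 0, -0.432]},
    {"xyz": [1, -0.36, 0], "angular": [0, 0, -0.432]},
    {"xyz": [1, -0.36, 0], "angular": [0, 0, -0.432]},
    {"xyz": [1, -0.36, 0], "angular": [0, 0, -0.432]},
    {"xyz": [1, -0.36, 0], "angular": [0, 0, -0.432]},
    {"xyz": [1, -0.36, 0], "angular": [0, 0, -0.432]},
    {"xyz": [1, -0.36, 0], "angular": [0, 0, -0.432]},
    {"xyz": [1, -0.36, 0], "angular": [0, 0, -0.432]},
    {"xyz": [1, -0.36, 0], "angular": [0, 0, -0.432]},
    {"xyz": [1, -0.36, 0], "angular": [0, 0, -0.432]}
  ],
  "jaw": 0.5
}}

```text
t: 1.1
ee_pos: [246.0, -438.1, 230.9]
ee_rot: [-0.0, 0.656, 0.755, 0.0]
ft_force: [0.1, -0.0, 0.6]
width: 0.502
grip_force: 0.0
```

Emit:
{"name": "move_arm", "arguments": {
  "deltas": [
    {"xyz": [0.26, 0.44, 0], "angular": [0, 0, 0]},
    {"xyz": [0.51, 0.886, 0], "angular": [0, 0, 0]}
  ]
}}

```text
t: 1.3
ee_pos: [310.8, -387.7, 231.0]
ee_rot: [-0.0, 0.659, 0.752, 0.0]
ft_force: [0.1, -0.0, -0.0]
width: 0.503
grip_force: 0.0
```

Emit:
{"name": "move_arm", "arguments": {
  "deltas": [
    {"xyz": [0.26, 0.44, 0], "angular": [0, 0, 0]},
    {"xyz": [0.51, 0.886, 0], "angular": [0, 0, 0]}
  ]
}}

```text
t: 1.5
ee_pos: [376.2, -336.7, 231.1]
ee_rot: [-0.0, 0.658, 0.753, -0.0]
ft_force: [0.4, 0.2, -1.3]
width: 0.501
grip_force: 0.0
```

Emit:
{"name": "move_arm", "arguments": {
  "deltas": [
    {"xyz": [0.26, 0.44, 0], "angular": [0, 0, 0]},
    {"xyz": [0.51, 0.886, 0], "angular": [0, 0, 0]}
  ]
}}

```text
t: 1.7
ee_pos: [440.9, -286.4, 231.2]
ee_rot: [-0.0, 0.658, 0.753, -0.0]
ft_force: [0.2, -0.3, 0.4]
width: 0.501
grip_force: 0.0
```

Emit:
{"name": "move_arm", "arguments": {
  "deltas": [
    {"xyz": [0.26, 0.44, 0], "angular": [0, 0, 0]},
    {"xyz": [0.51, 0.886, 0], "angular": [0, 0, 0]}
  ]
}}

```text
t: 1.9
ee_pos: [505.5, -236.2, 231.1]
ee_rot: [-0.0, 0.658, 0.753, -0.0]
ft_force: [-0.1, -1.2, -0.3]
width: 0.501
grip_force: 0.0
```

Emit:
{"name": "move_arm", "arguments": {
  "deltas": [
    {"xyz": [0.26, 0.44, 0], "angular": [0, 0, 0]},
    {"xyz": [0.51, 0.886, 0], "angular": [0, 0, 0]}
  ]
}}

```text
t: 2.1
ee_pos: [570.1, -186.1, 231.0]
ee_rot: [-0.0, 0.658, 0.753, -0.0]
ft_force: [0.5, -0.9, -0.1]
width: 0.502
grip_force: 0.0
```

Emit:
{"name": "move_arm", "arguments": {
  "deltas": [
    {"xyz": [0.26, 0.44, 0], "angular": [0, 0, 0]},
    {"xyz": [0.51, 0.886, 0], "angular": [0, 0, 0]},
    {"xyz": [0.51, 0.886, 0], "angular": [0, 0, 0]},
    {"xyz": [0.51, 0.886, 0], "angular": [0, 0, 0]}
  ]
}}

```text
t: 2.5
ee_pos: [633.8, -136.6, 230.1]
ee_rot: [-0.001, 0.657, 0.754, -0.001]
ft_force: [0.0, -1.0, -0.5]
width: 0.498
grip_force: 0.0
```

Run:
```python
from h import *
s=readout.state();im=snapshot('wrist');cv2.imwrite('pics/w1.png',im[:,:,::-1])
c=camera_info('wrist');P=wristP(s);print(s['t'],s['ee_pos'],rot(s).round(3),s['width'],s['ft_force'])
sd=project(c,P,[[619.8,-39.3,66]])[0];print(sd)
print(plate_fit(c,P,im,tuple(map(float,sd))))
```

```text
2.5 [ 633.79383144 -136.60046348  230.14604462] [[-0.136  0.991 -0.002]
 [ 0.991  0.136  0.   ]
 [ 0.    -0.002 -1.   ]] 0.4981506552205657 [ 0.03376368 -1.04262691 -0.54731547]
[319.22764108  75.40943245]
(array([622.13592529, -47.0884552 ]), [64.4499282836914, 113.35399627685547], np.float32(0.13998677))
```

View pics/w1.png

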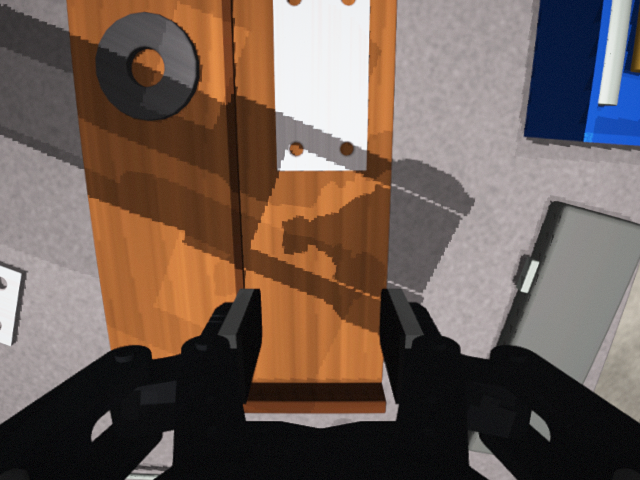

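The wrist view shows the plate's rear edge at about row 170 (columns 275–367) with the ledge clear behind it, which agrees with the top view (ledge y about -51). The fingers are centred on the plate's lane. Next I descend.

Emit:
{"name": "move_arm", "arguments": {
  "deltas": [
    {"xyz": [0, 0, 0.5], "angular": [0, 0, 0]},
    {"xyz": [0, 0, 0.98], "angular": [0, 0, 0]},
    {"xyz": [0, 0, 0.98], "angular": [0, 0, 0]}
  ]
}}

```text
t: 2.85
ee_pos: [630.1, -137.6, 146.7]
ee_rot: [-0.005, 0.658, 0.753, -0.003]
ft_force: [0.8, 0.7, -0.7]
width: 0.501
grip_force: 0.0
```

Emit:
{"name": "move_arm", "arguments": {
  "deltas": [
    {"xyz": [0, 0, 0.4], "angular": [0, 0, 0]},
    {"xyz": [0, 0, 0.7], "angular": [0, 0, 0]},
    {"xyz": [0, 0, 0.95], "angular": [0, 0, 0]},
    {"xyz": [0, 0, 1.0], "angular": [0, 0, 0]},
    {"xyz": [0, 0, 1.0], "angular": [0, 0, 0]},
    {"xyz": [0, 0, 1.0], "angular": [0, 0, 0]}
  ]
}}

```text
t: 3.45
ee_pos: [634.6, -137.9, 75.7]
ee_rot: [0.002, 0.657, 0.754, 0.001]
ft_force: [0.8, -0.4, 0.6]
width: 0.498
grip_force: 0.0
```

Run:
```python
from h import *
s=readout.state();im=snapshot('scene');cv2.imwrite('pics/s1.png',cv2.resize(im[180:400,180:460,::-1],None,fx=2.7,fy=2.7))
print(s['t'],s['ee_pos'],s['ft_force'])
```

```text
3.45 [ 634.6081245  -137.87000621   75.66951839] [ 0.75884828 -0.3838781   0.64007977]
```

View pics/s1.png

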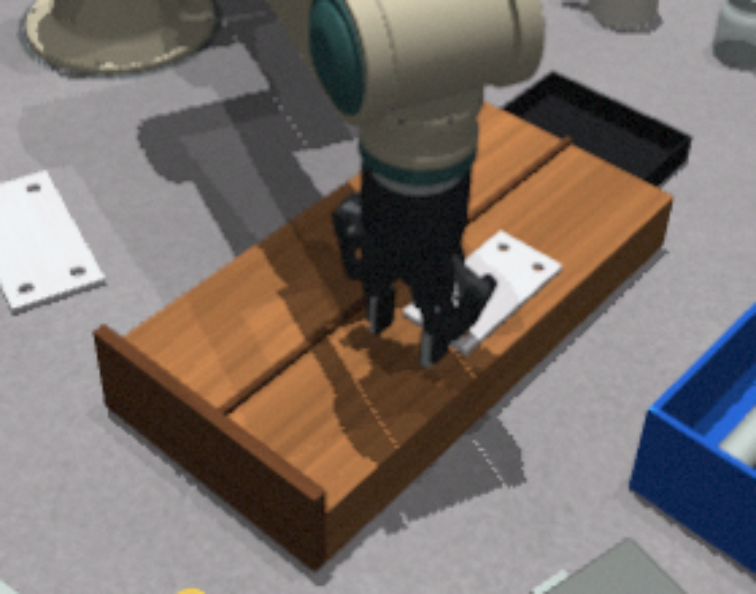

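The scene view shows both fingertips just above the lane behind the plate, clear of the rib. I'll step down and watch the force.

Emit:
{"name": "move_arm", "arguments": {
  "deltas": [
    {"xyz": [0, 0, 0.04], "angular": [0, 0, 0]},
    {"xyz": [0, 0, 0.1], "angular": [0, 0, 0]},
    {"xyz": [0, 0, 0.1], "angular": [0, 0, 0]},
    {"xyz": [0, 0, 0.1], "angular": [0, 0, 0]}
  ]
}}

```text
t: 3.9
ee_pos: [633.5, -137.1, 64.6]
ee_rot: [-0.0, 0.657, 0.754, -0.0]
ft_force: [0.5, 0.8, 0.8]
width: 0.502
grip_force: 0.0
```

Emit:
{"name": "move_arm", "arguments": {
  "deltas": [
    {"xyz": [0, 0, 0.03], "angular": [0, 0, 0]},
    {"xyz": [0, 0, 0.03], "angular": [0, 0, 0]},
    {"xyz": [0, 0, 0.03], "angular": [0, 0, 0]}
  ]
}}

```text
t: 4.2
ee_pos: [633.6, -137.2, 62.4]
ee_rot: [-0.0, 0.657, 0.754, -0.0]
ft_force: [-0.5, 0.2, -0.1]
width: 0.498
grip_force: 0.0
```

Emit:
{"name": "move_arm", "arguments": {
  "deltas": [
    {"xyz": [0, 0, 0.02], "angular": [0, 0, 0]},
    {"xyz": [0, 0, 0.02], "angular": [0, 0, 0]}
  ]
}}

```text
t: 4.4
ee_pos: [633.5, -137.2, 60.6]
ee_rot: [-0.0, 0.657, 0.754, -0.0]
ft_force: [0.5, -0.8, 0.2]
width: 0.5
grip_force: 0.0
```

Emit:
{"name": "move_arm", "arguments": {
  "deltas": [
    {"xyz": [0, 0, 0.015], "angular": [0, 0, 0]},
    {"xyz": [0, 0, 0.015], "angular": [0, 0, 0]}
  ]
}}

```text
t: 4.6
ee_pos: [633.5, -137.2, 59.5]
ee_rot: [-0.0, 0.657, 0.754, -0.0]
ft_force: [-0.5, -0.8, -0.1]
width: 0.505
grip_force: 0.0
```

Emit:
{"name": "move_arm", "arguments": {
  "deltas": [
    {"xyz": [0, 0, 0.015], "angular": [0, 0, 0]},
    {"xyz": [0, 0, 0.015], "angular": [0, 0, 0]}
  ]
}}

```text
t: 4.8
ee_pos: [633.5, -137.2, 58.3]
ee_rot: [-0.0, 0.657, 0.754, -0.0]
ft_force: [-0.3, 0.1, -0.3]
width: 0.5
grip_force: 0.0
```

Emit:
{"name": "move_arm", "arguments": {
  "deltas": [
    {"xyz": [0, 0, 0.015], "angular": [0, 0, 0]},
    {"xyz": [0, 0, 0.015], "angular": [0, 0, 0]}
  ]
}}

```text
t: 5.0
ee_pos: [633.7, -137.2, 58.2]
ee_rot: [0.0, 0.657, 0.754, -0.0]
ft_force: [-3.5, 0.2, 4.6]
width: 0.502
grip_force: 2.3
```

Emit:
{"name": "move_arm", "arguments": {
  "deltas": [
    {"xyz": [0, 0, 0.01], "angular": [0, 0, 0]},
    {"xyz": [0, 0, 0.01], "angular": [0, 0, 0]}
  ]
}}

```text
t: 5.2
ee_pos: [633.7, -137.3, 58.2]
ee_rot: [0.0, 0.657, 0.754, 0.0]
ft_force: [-5.5, 2.2, 8.9]
width: 0.498
grip_force: 4.4
```

Emit:
{"name": "move_arm", "arguments": {
  "deltas": [
    {"xyz": [0, 0, 0.01], "angular": [0, 0, 0]},
    {"xyz": [0, 0, 0.01], "angular": [0, 0, 0]}
  ]
}}

```text
t: 5.4
ee_pos: [633.8, -137.2, 58.2]
ee_rot: [0.0, 0.657, 0.754, 0.0]
ft_force: [-6.8, 2.4, 13.2]
width: 0.503
grip_force: 6.4
```

Contact is at TCP z 58.2. I'll raise the tips about 2.5 mm off the ledge and push along the lane.

Emit:
{"name": "move_arm", "arguments": {
  "deltas": [
    {"xyz": [0, 0, -0.065], "angular": [0, 0, 0]},
    {"xyz": [0, 0, -0.065], "angular": [0, 0, 0]},
    {"xyz": [0, 0, -0.065], "angular": [0, 0, 0]}
  ]
}}

```text
t: 5.7
ee_pos: [633.7, -137.2, 60.7]
ee_rot: [0.0, 0.657, 0.754, 0.0]
ft_force: [-0.1, -0.7, -1.4]
width: 0.5
grip_force: 0.0
```

Emit:
{"name": "move_arm", "arguments": {
  "deltas": [
    {"xyz": [0.06, 0, 0], "angular": [0, 0, 0]},
    {"xyz": [0.12, 0, 0], "angular": [0, 0, 0]},
    {"xyz": [0.18, 0, 0], "angular": [0, 0, 0]},
    {"xyz": [0.24, 0, 0], "angular": [0, 0, 0]},
    {"xyz": [0.3, 0, 0], "angular": [0, 0, 0]},
    {"xyz": [0.36, 0, 0], "angular": [0, 0, 0]},
    {"xyz": [0.42, 0, 0], "angular": [0, 0, 0]},
    {"xyz": [0.48, 0, 0], "angular": [0, 0, 0]},
    {"xyz": [0.54, 0, 0], "angular": [0, 0, 0]},
    {"xyz": [0.58, 0, 0], "angular": [0, 0, 0]},
    {"xyz": [0.6, 0, 0], "angular": [0, 0, 0]},
    {"xyz": [0.6, 0, 0], "angular": [0, 0, 0]}
  ]
}}

```text
t: 6.9
ee_pos: [627.0, -89.4, 61.0]
ee_rot: [0.0, 0.657, 0.754, 0.0]
ft_force: [-0.2, 0.5, -0.1]
width: 0.5
grip_force: 0.0
```

```bash
cat > m.py <<'E'
from h import *
import sys
s=readout.state();im=snapshot('wrist');cv2.imwrite(f'pics/{sys.argv[1]}.png',im[:,:,::-1])
t=snapshot('top');cv2.imwrite(f'pics/{sys.argv[1]}t.png',t[:,:,::-1])
u=np.array([-.138,.990]);v=np.array([.990,.138]);o=np.array([557.8,-61.9])
L=lambda p:((p-o)@v,(p-o)@u)
tc=L(s['ee_pos'][:2]);print(s['t'],s['ee_pos'],s['ft_force'],'tcp ledge',tc)
c=camera_info('top')
g=o+65*v+(tc[1]+11+95)*u
sd=tuple(map(float,project(c,c['pose'],[[*g,66]])[0]))
p,sz,a=plate_fit(c,c['pose'],t,sd);print('top',L(p),sz,a-.1385)
E
python3 m.py w2
```

```text
6.9 [627.01193916 -89.41498215  60.96385586] [-0.15082497  0.4806679  -0.12204167] tcp ledge (np.float64(64.72275223363484), np.float64(-36.791079931525715))
top (np.float64(114.27720805664067), np.float64(-18.280804833984384)) [215.6970977783203, 233.77259826660156] 1.2322088
```

View pics/w2.png

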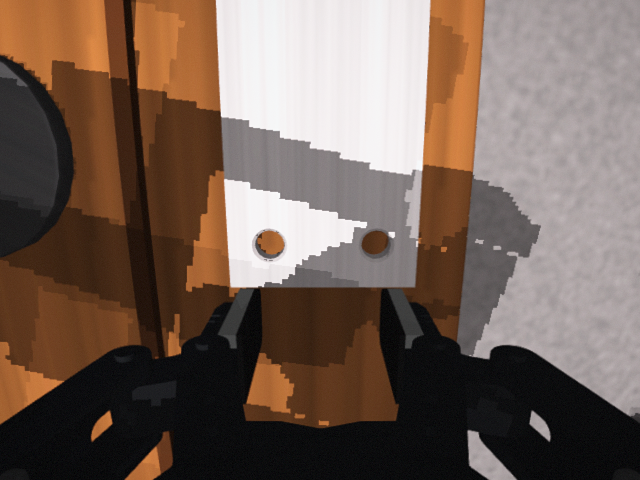

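Both fingertips are at the plate's rear edge (row 288, columns 230–416). The plate is straight and between the rib and the ledge's long side. I'll push on.

Emit:
{"name": "move_arm", "arguments": {
  "deltas": [
    {"xyz": [0.05, 0, 0], "angular": [0, 0, 0]},
    {"xyz": [0.14, 0, 0], "angular": [0, 0, 0]},
    {"xyz": [0.23, 0, 0], "angular": [0, 0, 0]},
    {"xyz": [0.32, 0, 0], "angular": [0, 0, 0]},
    {"xyz": [0.41, 0, 0], "angular": [0, 0, 0]},
    {"xyz": [0.5, 0, 0], "angular": [0, 0, 0]},
    {"xyz": [0.59, 0, 0], "angular": [0, 0, 0]},
    {"xyz": [0.68, 0, 0], "angular": [0, 0, 0]},
    {"xyz": [0.77, 0, 0], "angular": [0, 0, 0]},
    {"xyz": [0.86, 0, 0], "angular": [0, 0, 0]},
    {"xyz": [0.94, 0, 0], "angular": [0, 0, 0]},
    {"xyz": [1.0, 0, 0], "angular": [0, 0, 0]}
  ]
}}

```text
t: 8.2
ee_pos: [615.9, -9.8, 60.9]
ee_rot: [0.0, 0.657, 0.754, -0.0]
ft_force: [0.7, -2.1, -0.4]
width: 0.497
grip_force: 0.7
```

Emit:
{"name": "move_arm", "arguments": {
  "deltas": [
    {"xyz": [0.08, 0, 0], "angular": [0, 0, 0]},
    {"xyz": [0.16, 0, 0], "angular": [0, 0, 0]},
    {"xyz": [0.24, 0, 0], "angular": [0, 0, 0]},
    {"xyz": [0.32, 0, 0], "angular": [0, 0, 0]},
    {"xyz": [0.4, 0, 0], "angular": [0, 0, 0]},
    {"xyz": [0.46, 0, 0], "angular": [0, 0, 0]},
    {"xyz": [0.5, 0, 0], "angular": [0, 0, 0]},
    {"xyz": [0.5, 0, 0], "angular": [0, 0, 0]},
    {"xyz": [0.5, 0, 0], "angular": [0, 0, 0]}
  ]
}}

```text
t: 9.1
ee_pos: [610.3, 29.4, 60.7]
ee_rot: [-0.0, 0.657, 0.754, -0.0]
ft_force: [0.2, -0.3, 0.3]
width: 0.501
grip_force: 0.0
```

```bash
cat > e.py <<'E'
from h import *
u=np.array([-.138,.990]);v=np.array([.990,.138]);o=np.array([557.8,-61.9])
s=readout.state();im=snapshot('wrist')
import sys;cv2.imwrite(f'pics/{sys.argv[1]}.png',im[:,:,::-1])
c=camera_info('wrist');P=wristP(s)
print(s['t'],s['ee_pos'],'tcp ledge',(s['ee_pos'][:2]-o)@v,(s['ee_pos'][:2]-o)@u)
# rear edge: saturation jump along columns between the fingers
S=cv2.GaussianBlur(cv2.cvtColor(im,cv2.COLOR_RGB2HSV)[...,1],(3,3),0).astype(int)
px=[]
for x in (285,300,315,330,345,350):
    ys=np.where(S[200:340,x]<80)[0]; px.append([x,200+ys.max()])
w=cast(c,P,px,66)-o;print(px,'rear',np.c_[w@v,w@u].round(1).tolist())
# side edges at given rows
for y in (60,120,180):
    row=np.where(S[y,180:460]<80)[0]+180; w=cast(c,P,[[row.min(),y],[row.max(),y]],66)-o
    print('sides',np.c_[w@v,w@u].round(1).tolist())
E
python3 e.py w3
```

```text
9.1 [610.34812952  29.3589618   60.70299402] tcp ledge 64.61638495201971 83.09473030356332
[[285, np.int64(285)], [300, np.int64(286)], [315, np.int64(286)], [330, np.int64(285)], [345, np.int64(285)], [350, np.int64(285)]] rear [[52.9, 95.5], [58.0, 95.2], [63.2, 95.2], [68.4, 95.5], [73.6, 95.5], [75.3, 95.5]]
sides [[33.9, 168.6], [98.0, 168.6]]
sides [[33.9, 150.7], [97.9, 150.6]]
sides [[33.9, 131.8], [97.7, 131.7]]
```

View pics/w3.png

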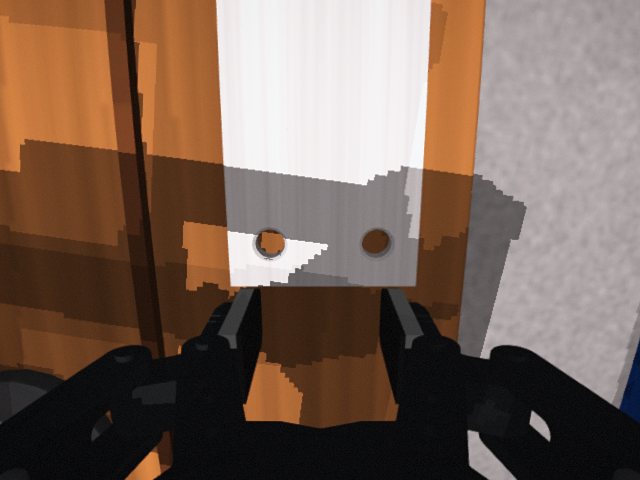

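The plate is still straight in its lane with its rear edge at row 285 (ledge y about 95), so the front is at about 225. I'll push about 36 mm more, then back off.

Emit:
{"name": "move_arm", "arguments": {
  "deltas": [
    {"xyz": [0.06, 0, 0], "angular": [0, 0, 0]},
    {"xyz": [0.13, 0, 0], "angular": [0, 0, 0]},
    {"xyz": [0.2, 0, 0], "angular": [0, 0, 0]},
    {"xyz": [0.27, 0, 0], "angular": [0, 0, 0]},
    {"xyz": [0.33, 0, 0], "angular": [0, 0, 0]},
    {"xyz": [0.38, 0, 0], "angular": [0, 0, 0]},
    {"xyz": [0.42, 0, 0], "angular": [0, 0, 0]},
    {"xyz": [0.44, 0, 0], "angular": [0, 0, 0]},
    {"xyz": [0.45, 0, 0], "angular": [0, 0, 0]},
    {"xyz": [0.45, 0, 0], "angular": [0, 0, 0]},
    {"xyz": [0.45, 0, 0], "angular": [0, 0, 0]}
  ]
}}

```text
t: 10.25
ee_pos: [605.6, 64.8, 61.0]
ee_rot: [0.0, 0.657, 0.754, 0.0]
ft_force: [0.1, -0.0, 0.5]
width: 0.501
grip_force: 0.0
```

Emit:
{"name": "move_arm", "arguments": {
  "deltas": [
    {"xyz": [-0.1, 0, 0], "angular": [0, 0, 0]},
    {"xyz": [-0.3, 0, 0], "angular": [0, 0, 0]},
    {"xyz": [-0.5, 0, -0.2], "angular": [0, 0, 0]},
    {"xyz": [-0.5, 0, -0.6], "angular": [0, 0, 0]},
    {"xyz": [-0.5, 0, -1], "angular": [0, 0, 0]},
    {"xyz": [-0.5, 0, -1], "angular": [0, 0, 0]}
  ]
}}

```text
t: 10.85
ee_pos: [613.6, 23.6, 146.9]
ee_rot: [0.004, 0.657, 0.754, 0.003]
ft_force: [0.1, -0.7, 0.2]
width: 0.503
grip_force: 0.0
```

Emit:
{"name": "move_arm", "arguments": {
  "deltas": [
    {"xyz": [0.4, 0, -0.5], "angular": [0, 0, 0]},
    {"xyz": [0.9, 0, -1], "angular": [0, 0, 0]},
    {"xyz": [0.9, 0, -1], "angular": [0, 0, 0]},
    {"xyz": [0.9, 0, -1], "angular": [0, 0, 0]},
    {"xyz": [0.9, 0, -1], "angular": [0, 0, 0]}
  ]
}}

```text
t: 11.35
ee_pos: [600.8, 95.3, 218.9]
ee_rot: [-0.001, 0.657, 0.754, -0.001]
ft_force: [-0.8, 0.3, 0.4]
width: 0.499
grip_force: 0.0
```

Run:
```python
from h import *
u=np.array([-.138,.990]);v=np.array([.990,.138]);o=np.array([557.8,-61.9])
s=readout.state();im=snapshot('wrist');cv2.imwrite('pics/w4.png',im[:,:,::-1]);cv2.imwrite('pics/s4.png',snapshot('scene')[:,:,::-1])
c=camera_info('wrist');P=wristP(s);print(s['t'],s['ee_pos'],s['ft_force'])
g=o+65.8*v+196*u
sd=tuple(map(float,project(c,P,[[*g,66]])[0]));print(sd)
p,sz,a=plate_fit(c,P,im,sd);print('plate',(p-o)@v,(p-o)@u,sz,a-.1385)
```

```text
11.35 [600.82717584  95.2812776  218.89750335] [-0.82247364  0.34435498  0.4044347 ]
(322.38244260381765, 153.20823911329842)
plate 64.0843604919434 169.34128650512696 [264.2112731933594, 464.3443908691406] -1.5734335
```

View pics/w4.png

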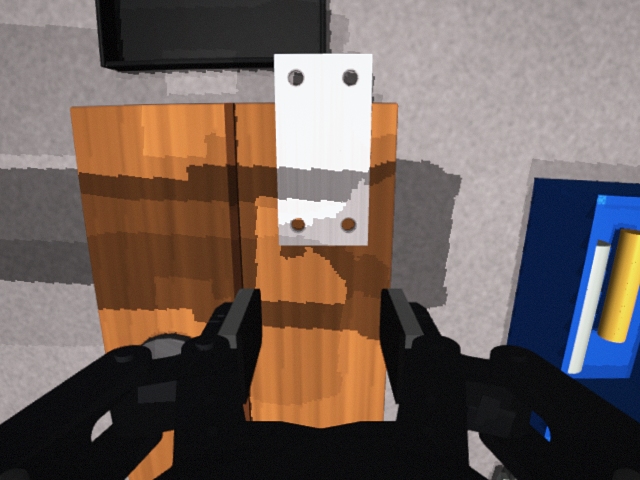

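View pics/s4.png

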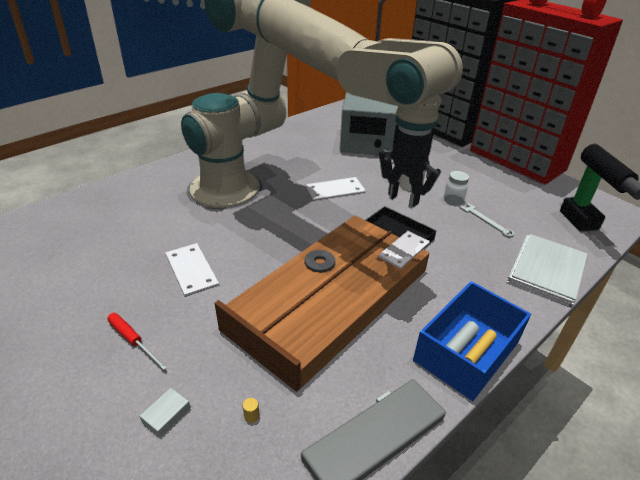

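The wrist view shows the plate with its front edge at row 54 and rear edge at row 245. The front holes are at (295,77) and (350,77), past the ledge end at row 104. A quick numeric check follows.

Run:
```python
from h import *
u=np.array([-.138,.990]);v=np.array([.990,.138]);o=np.array([557.8,-61.9])
s=readout.state();c=camera_info('wrist');P=wristP(s)
for z,px in((66,[[275,54],[372,54],[278,245],[368,244],[295,77],[350,77]]),(60,[[71,107],[226,104.5],[256,104],[396,103]])):
    w=cast(c,P,px,z)-o;print(np.c_[w@v,w@u].round(1).tolist())
```

```text
[[34.7, 260.1], [97.9, 260.0], [33.4, 130.6], [98.3, 131.2], [47.5, 245.6], [83.7, 245.5]]
[[-110.7, 229.5], [-0.3, 228.7], [20.3, 228.8], [115.6, 229.3]]
```

```bash
python3 -c "
from cell import finish_job
print(finish_job())"
```

```text
the job is handed in; nothing more can be done
None
```

The plate now overhangs the ledge's open end by about 31 mm (allowed about 19.5 to 43 mm), with both front holes clear; it lies flat and straight in its own lane, nothing else was touched, and the job was handed in at about 11.5 s.

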